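# Close the spice jar snugly and put its drawer away

## Robot

A 6-joint arm with a two-finger parallel gripper is mounted at the origin on the work surface. World frame = base frame: x ahead of the robot, y to its left, z up, the work surface at z = 0. Lengths are in m, angles in degrees, forces in N, time in s.
With the tool pointing down it reaches from about 0.375 to 0.9 m from the base axis. Payload 3.1 kg.
Tool frame: the origin (TCP) lies midway between the tips of the shut fingers; the grasp point (between the pads) lies 19 mm behind it; z points along the fingers, y is the direction in which the jaws open and shut (so a half turn about z gives the same grasp; the last joint's range is limited). The gripper opens to 87 mm and grips with 3 to 60 N. Pads are 19 mm wide; open, the fingers measure 117 mm over their backs; the gripper's body (75 mm by 190 mm) begins 51 mm behind the grasp point.
Start: joints at [-80.128, 30.224, 82.088, -0, 67.689, -10.227], TCP at [0.215, -0.587, 0.223] pointing down, gripper open.
Joint ranges: [-176.69, 176.69], [-43.24, 126.21], [12.49, 139.97], [-82, 262], [0, 151.66], [-163.58, 163.58]. Speed limits (degrees/s): [159.86, 159.86, 180, 180, 180, 180].

## Interface

Orientations are given as a 3x3 rotation matrix whose columns are the frame's x, y, z axes.
In Python, from rig import bot gives the robot as it stands.
- The arm moves only by the tool carry_out, never from a script. Its arguments are lists of equal length, an entry for each row: "grip": the gripper's target within -1 to 1 (fully open at 1, half-way at 0, shut at -1); "slide": the shift along the tool's x, y, z in mm, a list of three; "twist": the turn, a rotation vector about the tool's x, y, z in rad, a list of three. In form: {"grip": [grip, ...], "slide": [[dx, dy, dz], ...], "twist": [[wx, wy, wz], ...]}. A call has 1 to 12 rows; each row shifts and turns the pose as measured when the row begins, along the tool's axes as they then stand; what a row does not reach is not made up. A row lasts 1/10 s, in which the tool goes at most 50 mm and 8.59 degrees, less where a joint would pass 70% of its speed; a pose out of reach is approached as far as the arm can. A call is refused whole if a number of a shift passes 50 or a number of a turn 0.15, either way. A call with a gripper value outside its range is refused whole. The fingers move at their own pace and stop on an object; the grip force is fixed at half the most. Time passes only in rows, so rows that do not move let the fingers close. It gives the time, the measured TCP pose, the force and the opening at its end, in the units of the state.
- bot.read_state(): the state, without advancing time (a new reading comes with each control period).
- bot.capture(name): name is "scene" or "top" or "wrist"; returns a dict with "color" (420x560x3 uint8, red, green, blue), "depth" (420x560 float32, m along the optical axis (not along the pixel's ray), 0 where there is no reading), "fx", "fy", "cx", "cy" (pixels), "position" and "rotation" of the camera in the world; the wrist camera has in their place "T_tool_cam" (4x4, takes a point from camera to tool coordinates, whose origin is the TCP and whose axes are the flange's). Camera axes: x right, y up, looking along -z (the intrinsics and any distortion apply to the point x, -y, -z); pixel columns grow to the right and rows downward; lengths in m; the calibration is good to about 2 mm. A picture is of the moment at which its call begins: read the wrist's pose just before it.
- bot.hand_in(): hands the job in, once; it reports no verdict.
The state is a dict: "time_s": time; "joint_positions": joint angles; "qvel": joint speeds; "tau": joint torques, N m; "position": TCP position; "tcp_rot": TCP orientation; "force": force on the tool from outside, world axes, zero at the start; "moment": the same for the moment, N m; "opening": opening from 0.0 (shut) to 1.0 (fully open).
Only numpy, scipy, OpenCV 4.12 (cv2) and the standard library are available. Lean on these libraries where they do the work, as an engineer would, in place of code of your own. Each camera call takes 0.05 s, during which the arm holds its last target.

## Task

The round metal lid of the glass jar in the spice rack's drawer is only loosely started on its thread. Screw it down clockwise until you feel it turn snug, but do not overtighten it; then push the drawer fully shut and leave everything else where it stands.

Things in the scene. Friction and masses are not known exactly. Their poses are not given: they have to be found in the camera images.
- lid_center (a point): Centre, half-way up, of the jar's round aluminium lid: 58 mm diameter, 28 mm tall, ridges round its rim, axis vertical. It is started on a right-handed thread (clockwise from above closes it, sinking 1.5 mm per rad); 0.6 to 1.8 rad of free turn remain, at a drag of about 0.08 N m. Its yaw does not tell where it is snug.
- lid_top (a point): Centre of the lid's top, 14 mm above its middle. When the liner meets the glass the turning torque steps up to 0.4 N m, then rises 1.2 N m per rad. Snug: 0.5 to 0.95 N m (best 0.65), 0.1 to 0.45 rad past that first contact; above 1 N m (0.5 rad past) it is overtightened. Let go, it stays, or springs back a little but stays snug.
- jar_rim (a point): Centre of the glass jar's mouth, hidden inside the lid. The jar (54 mm diameter) is held fast in the drawer and cannot turn; its foot is 63 mm below this point. A snug lid has its centre about 10 mm below this point; the 1 mm or less between loose, snug and overtight is too little to judge by measuring.
- drawer_front (a point): Middle of the top edge of the drawer's wooden front, on its outer face, 72 mm above the worktop. Its x axis points into the rack, the way the drawer shuts. The front is 224 mm wide, 56 mm tall, with a knob 16 mm across standing out 12 mm, 26 mm below this edge. The jar's axis is 92 mm behind this face. Tins beside the jar are 50 mm high.
- rack_shelf (a point): Middle of the front edge of the spice rack's narrow upper shelf, 150 mm above the worktop, its guard rail 175 mm high. The rack's sides are 70 mm high and 218 mm apart. This edge lies 152 mm behind the drawer's outer face when the drawer is shut, further when it is out.
- drawer (a joint): How far the drawer is pulled out of the rack, m: 0 is fully shut, at a stop; grows as it comes out to the front. It slides with about 4 N of friction and stays where it is left.
- bowl: White ceramic bowl, 150 mm across, 60 mm tall; origin at its underside. Bystander: leave it alone.
- measuring_cup: Clear plastic measuring cup with a handle, 72 mm across, 75 mm tall, beside the rack; origin at its underside. Bystander: leave it alone.
- ladle: Steel ladle lying down, bowl 80 mm across, handle 285 mm long towards the robot, up to 46 mm tall; origin at its underside. Bystander: leave it alone.
- pot: Black nonstick pot with a glass lid, 210 mm across, 154 mm tall; origin at its underside. Bystander: leave it alone.
- pepper_mill: Wooden pepper mill, 54 mm across, 130 mm tall, beside the rack; origin at its underside. Bystander: leave it alone.
- wooden_spoon: Wooden spoon lying down, 240 mm long; origin at its underside. Bystander: leave it alone.
- tea_glass: Small tea glass, 58 mm across, 85 mm tall, beside the rack; origin at its underside. Bystander: leave it alone.

How it is judged:
By the outcome, as a careful person would: the job done as asked, in the order asked, and still so for the second after the job is handed in, with the robot touching nothing.
It also fails if it takes over 72 s, if anything falls off the work surface, if the arm or the gripper's body presses on something with over 40 N, if the wrist force passes 120 N, or if a joint passes its speed limit or range.

## Working session

There is one attempt and no reset: what is moved stays moved. The work goes in short steps, Python scripts to look and compute and a tool call to move; the robot and the scene stay as the last step left them, time stands still between calls to the robot, and variables do not carry over. Pictures are saved under pics/ and viewed, and the job is handed in when it is done.

Besides the shell and the picture viewer there is one more tool, called as a command line: name --argument value ..., lists and objects as JSON in quotes. carry_out: Moves the arm, as the interface text tells. Its arguments: {"type":"object","properties":{"grip":{"type":"array"},"slide":{"type":"array"},"twist":{"type":"array"}},"required":["grip","slide","twist"]}

```bash
ls; mkdir -p pics
cat > h.py <<'E'
import numpy as np, cv2
from rig import bot
def save(n,c): cv2.imwrite('pics/'+n+'.png',c['color'][:,:,::-1])
def pts(c,T=None):
    d=c['depth'];v,u=np.mgrid[0:d.shape[0],0:d.shape[1]]
    P=np.stack([(u-c['cx'])/c['fx']*d,-(v-c['cy'])/c['fy']*d,-d],-1)
    if T is not None: return P@T[:3,:3].T+T[:3,3]
    return P@np.array(c['rotation']).T+np.array(c['position'])
E
python3 - <<'E'
from h import *
print(bot.read_state())
for n in('scene','top'):
    c=bot.capture(n);save(n+'0',c);np.savez(n+'0.npz',**c);print(n,{k:c[k] for k in c if k not in('color','depth')})
E
```

```text
pics
{'time_s': 0.0, 'joint_positions': array([-8.01267821e+01,  3.02789208e+01,  8.21584686e+01, -6.23527793e-04,
        6.76880690e+01, -1.02271252e+01]), 'qvel': array([-0.00557343,  0.00095784,  0.0376972 ,  0.06711096, -0.05313375,
       -0.13589712]), 'tau': array([ 1.69948435e-03, -4.40033126e+01, -1.76592082e+01,  6.35267654e-02,
        5.81874687e-02, -1.77585516e-04]), 'position': array([ 0.21468701, -0.58617423,  0.22156056]), 'tcp_rot': array([[ 9.39090844e-01,  3.43668792e-01, -3.85376838e-04],
       [ 3.43668799e-01, -9.39088446e-01,  2.15550483e-03],
       [ 3.78876806e-04, -2.15665685e-03, -9.99997603e-01]]), 'force': array([ 0.52731901,  0.07483272, -0.27246084]), 'moment': array([-0.01408567, -0.0405723 , -0.02101168]), 'opening': 1.005084510644966}
scene {'fx': 396.2130193631509, 'fy': 396.2130193631509, 'cx': 283.0757986398966, 'cy': 212.72892437431713, 'position': array([ 1.29101501, -0.51165818,  1.01991993]), 'rotation': array([[ 0.60639833, -0.55141748,  0.57290473],
       [ 0.79489195,  0.43911685, -0.41871611],
       [-0.02068474,  0.7093061 ,  0.70459704]])}
top {'fx': 483.1323583119677, 'fy': 483.1323583119677, 'cx': 286.10627348140804, 'cy': 218.32864344961615, 'position': array([0.36351218, 0.0386239 , 1.54202332]), 'rotation': array([[-0.0078305 ,  0.99378913, -0.11100381],
       [-0.99994539, -0.0070137 ,  0.00774696],
       [ 0.0069203 ,  0.11105841,  0.99378979]])}
```

View pics/scene0.png

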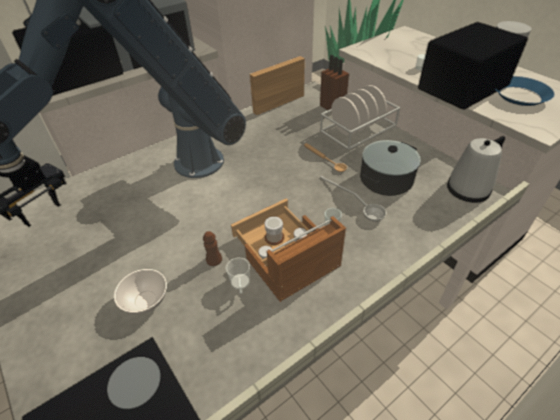

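View pics/top0.png

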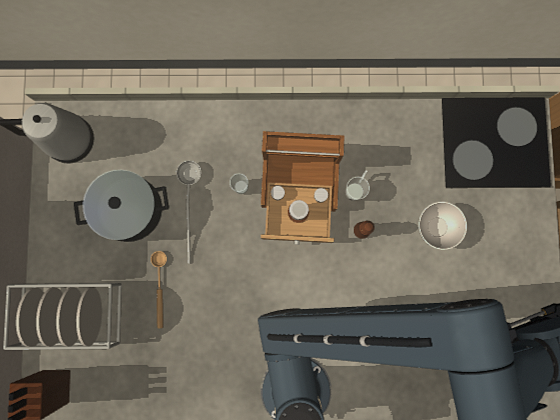

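The top view shows the lid at about (298,210), the drawer front's edge at row ~238 and the shelf rail at row ~152. In the scene view the lid is at about (274,228). Next I'll measure these.

Run:
```python
from h import *
c=dict(np.load('top0.npz'));P=pts(c)
im=c['color'][120:255,225:385,::-1];cv2.imwrite('pics/topz.png',cv2.resize(im,None,fx=5,fy=4.4,interpolation=cv2.INTER_CUBIC))
for (u,v) in [(298,208),(298,214),(278,190),(321,193),(265,238),(298,239),(330,240),(296,242),(265,200),(337,200),(300,152),(270,152),(335,155)]:
    print(u,v,P[v,u].round(4),c['color'][v,u])
s=dict(np.load('scene0.npz'));Q=pts(s)
cv2.imwrite('pics/scz.png',cv2.resize(s['color'][180:310,190:360,::-1],None,fx=4.5,fy=4.5,interpolation=cv2.INTER_CUBIC))
```

```text
298 208 [ 0.5554 -0.0086  0.1019] [178 172 157]
298 214 [ 0.5382 -0.0087  0.0933] [177 171 155]
278 190 [0.6194 0.0516 0.0504] [194 187 175]
321 193 [ 0.6095 -0.083   0.0474] [201 195 181]
265 238 [0.4677 0.0918 0.0749] [106  81  57]
298 239 [ 0.4642 -0.0087  0.0695] [183 138  90]
330 240 [ 0.4604 -0.1063  0.0707] [194 150  99]
296 242 [ 0.4559 -0.0028  0.0568] [206 200 181]
265 200 [0.5881 0.0924 0.0504] [67 48 33]
337 200 [ 0.5835 -0.13    0.0709] [133  97  69]
300 152 [ 0.7081 -0.0136  0.1782] [184 185 172]
270 152 [0.7161 0.0737 0.1487] [80 50 30]
335 155 [ 0.7002 -0.1152  0.1721] [119 103  88]
```

View pics/topz.png

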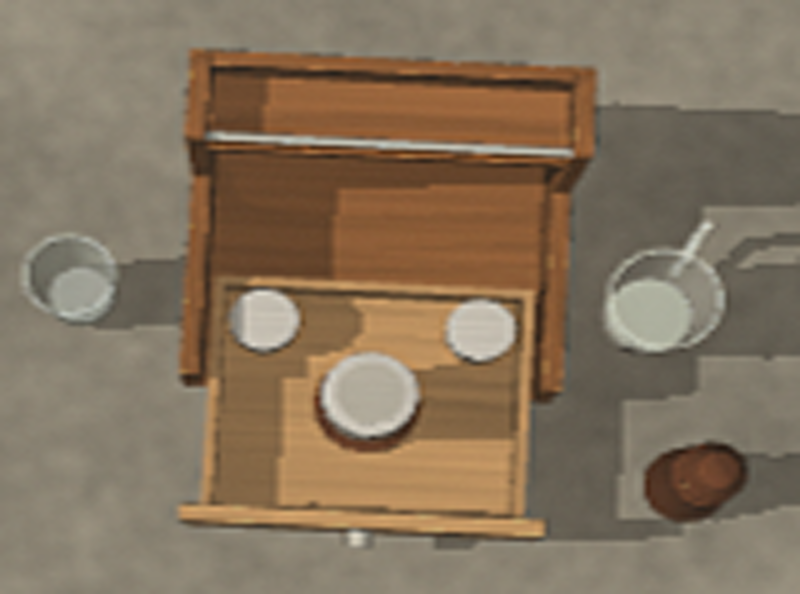

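View pics/scz.png

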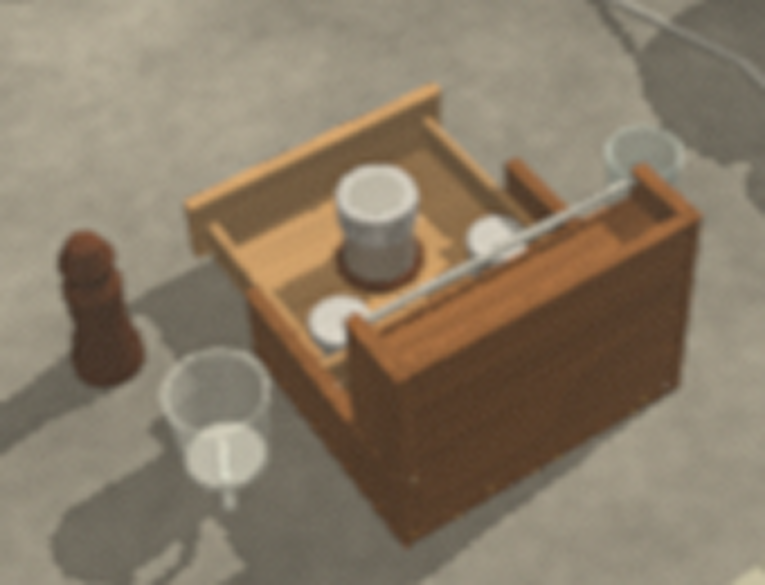

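```bash
cat >> h.py <<'E'
def ray(c,u,v,z,T=None):
    R=np.array(c['rotation']);p=np.array(c['position'])
    d=R@np.array([(u-c['cx'])/c['fx'],-(v-c['cy'])/c['fy'],-1]);return p+d*(z-p[2])/d[2]
E
python3 - <<'E'
from h import *
for n,box in(('top',(284,195,312,226)),('scene',(262,214,286,236))):
    c=dict(np.load(n+'0.npz'));P=pts(c)
    x0,y0,x1,y1=box
    z=P[y0:y1,x0:x1,2]; m=(z>0.085)&(z<0.125)
    print(n,'median z',np.median(z[m]),m.sum())
    v,u=np.nonzero(m);Q=P[y0:y1,x0:x1][m]
    print('bbox mid',(u.min()+u.max())/2+x0,(v.min()+v.max())/2+y0,u.min()+x0,u.max()+x0,v.min()+y0,v.max()+y0)
    top=np.array(Q); print('mean',Q.mean(0), np.percentile(z[m],[10,50,90]))
    for zz in (.095,.1): print(ray(c,(u.min()+u.max())/2+x0,(v.min()+v.max())/2+y0,zz))
# drawer front top edge, and direction
c=dict(np.load('top0.npz'));P=pts(c)
g=c['color'].astype(int)
E=[]
for u in range(266,331,4):
    col=P[225:250,u,2]
    k=np.nonzero(col>0.06)[0]
    v=225+k.max(); E.append(ray(c,u,v+.5,.072)[:2])
E=np.array(E);print(np.polyfit(E[:,1],E[:,0],1));print(E.round(4).tolist())
# rail
R=[]
for u in range(268,340,4):
    col=P[140:165,u,2]; k=np.argmax(g[140:165,u].sum(-1)*(col>.16)); R.append(ray(c,u,140+k,.175)[:2])
R=np.array(R);print(np.polyfit(R[:,1],R[:,0],1),R.round(3).tolist())
E
```

```text
top median z 0.09185909679534432 285
bbox mid 299.0 209.0 290 308 200 218
mean [ 0.55305435 -0.01177555  0.0918976 ] [0.08794506 0.0918591  0.09565216]
[ 0.55322144 -0.01182865  0.095     ]
[ 0.55256592 -0.01165432  0.1       ]
scene median z 0.09215530940717831 206
bbox mid 273.5 223.5 265 282 217 230
mean [ 0.556142   -0.0138253   0.09186199] [0.08861909 0.09215531 0.09433471]
[ 0.55892167 -0.01611079  0.095     ]
[ 0.56287927 -0.01878966  0.1       ]
[0.05523726 0.46139648]
[[0.4663, 0.0889], [0.4662, 0.0767], [0.4661, 0.0645], [0.463, 0.0524], [0.4629, 0.0402], [0.4628, 0.028], [0.4627, 0.0158], [0.4626, 0.0036], [0.4595, -0.0085], [0.4594, -0.0207], [0.4593, -0.0329], [0.4592, -0.0451], [0.4591, -0.0573], [0.459, -0.0695], [0.4559, -0.0816], [0.4558, -0.0938], [0.4557, -0.106]]
[0.06067644 0.70926851] [[0.715, 0.079], [0.712, 0.067], [0.712, 0.056], [0.712, 0.044], [0.712, 0.033], [0.709, 0.021], [0.709, 0.009], [0.709, -0.002], [0.709, -0.014], [0.709, -0.025], [0.706, -0.037], [0.706, -0.048], [0.706, -0.06], [0.706, -0.072], [0.706, -0.083], [0.703, -0.095], [0.702, -0.106], [0.702, -0.118]]
```

The lid's centre is at about (0.554, -0.013) with its top near z 0.094. The drawer is about 95 mm out and its yaw is about -3°. The front-to-jar distance of 92 mm checks out. I'll move above the lid.

carry_out --grip '[1,1,1,1,1,1,1,1,1,1,1,1]' --slide '[[38,-31,0],[38,-31,0],[38,-31,0],[38,-31,0],[38,-31,0],[38,-31,0],[38,-31,0],[38,-31,0],[38,-31,0],[38,-31,0],[38,-31,0],[38,-31,0]]' --twist '[[0,0,0],[0,0,0],[0,0,0],[0,0,0],[0,0,0],[0,0,0],[0,0,0],[0,0,0],[0,0,0],[0,0,0],[0,0,0],[0,0,0]]'

```text
time_s: 1.3
position: [0.5189, -0.0757, 0.2173]
tcp_rot: [[0.944, 0.33, -0.003], [0.33, -0.944, 0.002], [-0.002, -0.002, -1.0]]
force: [0.7, 0.1, -0.1]
opening: 1.002
```

carry_out --grip '[1,1,1,1,1,1,1,1,1,1,1,1]' --slide '[[28,-24,0],[26,-24,0],[0,0,0],[0,0,0],[0,0,0],[0,0,0],[0,0,0],[0,0,0],[0,0,0],[0,0,0],[0,0,0],[0,0,0]]' --twist '[[0,0,0],[0,0,0],[0,0,-0.15],[0,0,-0.15],[0,0,-0.15],[0,0,-0.15],[0,0,-0.15],[0,0,-0.15],[0,0,-0.15],[0,0,-0.15],[0,0,-0.15],[0,0,-0.15]]'

```text
time_s: 2.5
position: [0.5542, 0.0004, 0.2119]
tcp_rot: [[-0.27, 0.963, -0.012], [0.963, 0.27, 0.005], [0.008, -0.01, -1.0]]
force: [0.3, -0.9, 0.2]
opening: 0.999
```

Run:
```python
from h import *
s=bot.read_state();print(s)
c=bot.capture('wrist');save('w1',c);np.savez('w1.npz',pos=s['position'],R=s['tcp_rot'],**c);print({k:c[k] for k in c if k not in('color','depth')})
```

```text
{'time_s': 2.5, 'joint_positions': array([-11.59845746,  25.80860458,  92.49522317,   0.16801039,
        62.44198147, -27.33171184]), 'qvel': array([ 4.38204238e-02,  2.77483712e-01,  4.44729483e-01, -1.14547260e-01,
       -8.05883360e-02, -8.50772689e+01]), 'tau': array([-4.33024092e-03, -3.88260949e+01, -1.60784554e+01,  5.04279707e-02,
        1.12689883e-01,  9.87317003e-01]), 'position': array([5.54183258e-01, 3.82498302e-04, 2.11931658e-01]), 'tcp_rot': array([[-0.26978623,  0.96284262, -0.01222624],
       [ 0.96288472,  0.26986359,  0.00516317],
       [ 0.00827074, -0.01037951, -0.99991193]]), 'force': array([ 0.32409438, -0.86082303,  0.20474863]), 'moment': array([-0.00937067, -0.06430221, -0.0443408 ]), 'opening': 0.9992348570163845}
{'fx': 359.8949696728199, 'fy': 359.8949696728199, 'cx': 282.6573327481551, 'cy': 209.65431413364766, 'T_tool_cam': array([[ 3.31229863e-04,  9.66793516e-01,  2.55558580e-01,
         7.01267083e-02],
       [ 9.99999762e-01, -4.74761011e-04,  4.99948319e-04,
        -7.59177871e-04],
       [ 6.04676043e-04,  2.55558354e-01, -9.66793443e-01,
        -1.61005847e-01],
       [ 0.00000000e+00,  0.00000000e+00,  0.00000000e+00,
         1.00000000e+00]])}
```

View pics/w1.png

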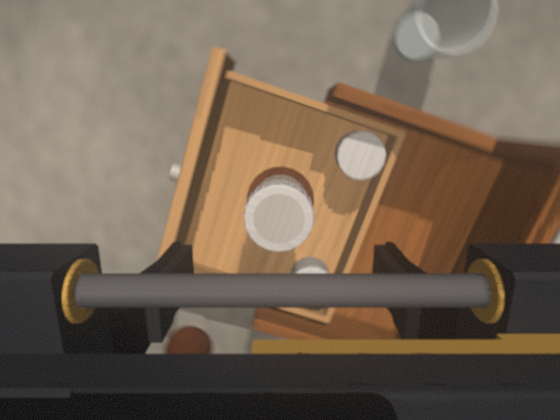

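The wrist view shows the lid's top as a disc at about (280,213), radius ~34 px. I'll fit it.

```bash
cat >> h.py <<'E'
def wristcam(c,pos,R):
    T=np.eye(4);T[:3,:3]=R;T[:3,3]=pos;T=T@c['T_tool_cam'];c=dict(c);c['rotation']=T[:3,:3];c['position']=T[:3,3];return c
def lidfit(c,box):
    P=pts(c);x0,y0,x1,y1=box
    m=np.zeros(P.shape[:2],np.uint8);m[y0:y1,x0:x1]=((P[...,2]>.083)&(P[...,2]<.115))[y0:y1,x0:x1]
    z=np.median(P[...,2][m>0]);
    cs,_=cv2.findContours(m,cv2.RETR_EXTERNAL,cv2.CHAIN_APPROX_NONE);k=max(cs,key=cv2.contourArea)
    (u,v),(a,b),t=cv2.fitEllipse(k);return u,v,a,b,z,ray(c,u,v,z)
E
python3 - <<'E'
from h import *
c=dict(np.load('w1.npz'));c=wristcam(c,c['pos'],c['R'])
print(lidfit(c,(235,165,325,255)))
E
```

```text
(278.2024841308594, 216.52481079101562, 67.74873352050781, 69.31340789794922, np.float64(0.0898731013217545), array([ 0.55114761, -0.01032618,  0.0898731 ]))
```

carry_out --grip '[1,1,1]' --slide '[[0,0,0],[0,0,0],[0,0,0]]' --twist '[[-0.01,-0.008,0],[0,0,0],[0,0,0]]'

```text
time_s: 2.85
position: [0.5534, 0.0005, 0.2111]
tcp_rot: [[-0.267, 0.964, -0.001], [0.964, 0.267, 0.0], [0.001, -0.001, -1.0]]
force: [-1.1, -0.2, -0.5]
opening: 1.003
```

```bash
cat >> h.py <<'E'
def st():
    s=bot.read_state();R=s['tcp_rot'];d=R.T@np.array([0,0,-1.])
    print('t',s['time_s'],'pos',s['position'].round(4),'yaw',np.degrees(np.arctan2(R[1,0],R[0,0])).round(2),'level twist',np.round([-d[1],d[0]],4),'F',s['force'].round(2),'M',s['moment'].round(3),'op',round(s['opening'],3),'j6',s['joint_positions'][5].round(1),'v6',s['qvel'][5].round(2),'tau6',s['tau'][5].round(3));return s
def to(s,x,y,z): print('slide mm',(s['tcp_rot'].T@(np.array([x,y,z])-s['position'])*1000).round(1))
E
python3 - <<'E'
from h import *
s=st();c=bot.capture('wrist');c=wristcam(c,s['position'],s['tcp_rot']);P=pts(c)
r=lidfit(c,(200,140,360,280));print(r);save('w2',c)
to(s,r[5][0],r[5][1],.0605)
to(s,.552,-.011,.0605)
E
```

```text
t 2.85 pos [5.534e-01 5.000e-04 2.111e-01] yaw 105.49 level twist [-0.0013 -0.0005] F [-1.13 -0.18 -0.55] M [ 0.017 -0.073  0.051] op 1.003 j6 -27.0 v6 1.02 tau6 -0.009
(277.68499755859375, 216.08621215820312, 67.76795196533203, 69.53650665283203, np.float64(0.08987324691858967), array([ 0.55106026, -0.01033709,  0.08987325]))
slide mm [ -9.9  -4.9 150.6]
slide mm [-10.8  -4.2 150.6]
```

View pics/w2.png

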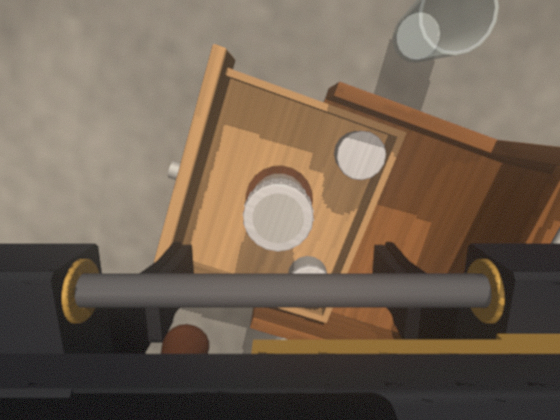

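The fit agrees with the top view within 2 mm. I'll shift over the lid and descend.

carry_out --grip '[1,1,1,1,1,1,1]' --slide '[[-10.5,-4.3,30],[0,0,35],[0,0,30],[0,0,25],[0,0,15],[0,0,0],[0,0,0]]' --twist '[[0,0,0],[0,0,0],[0,0,0],[0,0,0],[0,0,0],[0,0,0],[0,0,0]]'

```text
time_s: 3.6
position: [0.5561, -0.012, 0.074]
tcp_rot: [[-0.261, 0.965, 0.007], [0.965, 0.261, -0.002], [-0.003, 0.006, -1.0]]
force: [-0.6, -0.3, -0.0]
opening: 1.002
```

Run:
```python
from h import *
s=st();c=bot.capture('wrist');save('w3',c);to(s,.552,-.011,.0605)
```

```text
t 3.6 pos [ 0.5561 -0.012   0.074 ] yaw 105.11 level twist [0.0061 0.0033] F [-0.58 -0.31 -0.03] M [ 0.02  -0.162  0.024] op 1.002 j6 -27.9 v6 0.44 tau6 -0.002
slide mm [ 2.1 -3.8 13.4]
```

View pics/w3.png

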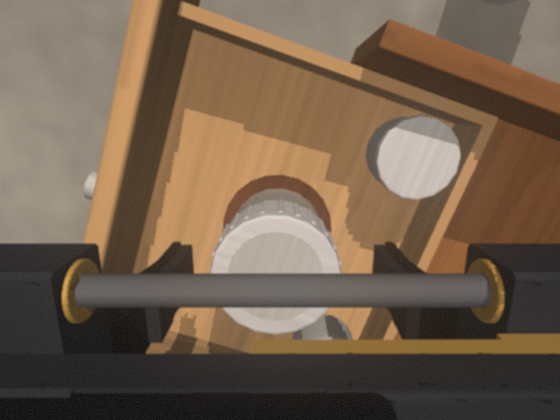

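The lid circle is at (277,270), with edges at columns 212 and 341. The jaw midline is at column ~283, so the tool needs about 3 mm along -y. I'll ray-cast it to confirm.

Run:
```python
from h import *
s=st();c=bot.capture('wrist');c=wristcam(c,s['position'],s['tcp_rot'])
for v in(268,272):
  for z in (.0915,.094):
    r=ray(c,277,v,z);print(r);to(s,r[0],r[1],.0605)
P=pts(c);print(np.median(P[240:270,250:300,2]))
```

```text
t 3.65 pos [ 0.5561 -0.012   0.0742] yaw 105.12 level twist [0.0064 0.0034] F [ 0.1   0.73 -0.27] M [-0.009 -0.105  0.033] op 1.001 j6 -27.9 v6 -0.24 tau6 0.006
[ 0.55124697 -0.00694482  0.0915    ]
slide mm [ 6.2 -3.5 13.7]
[ 0.55098037 -0.00585243  0.094     ]
slide mm [ 7.3 -3.5 13.7]
[ 0.55172904 -0.00875539  0.0915    ]
slide mm [ 4.3 -3.5 13.7]
[ 0.55145403 -0.00763146  0.094     ]
slide mm [ 5.5 -3.5 13.7]
0.09012586273641233
```

carry_out --grip '[1,1,1,1]' --slide '[[4,-3.5,0],[0,0,8],[0,0,5],[0,0,0]]' --twist '[[0.006,0.003,0],[0,0,0],[0,0,0],[0,0,0]]'

```text
time_s: 4.1
position: [0.5537, -0.0091, 0.0638]
tcp_rot: [[-0.261, 0.965, 0.007], [0.965, 0.261, -0.002], [-0.004, 0.007, -1.0]]
force: [-0.1, -0.2, 0.1]
opening: 1.002
```

Run:
```python
from h import *
s=st();c=bot.capture('wrist');save('w4',c);to(s,.552,-.010,.0605)
```

```text
t 4.1 pos [ 0.5537 -0.0091  0.0638] yaw 105.13 level twist [0.0065 0.0036] F [-0.14 -0.23  0.14] M [-0.021 -0.117 -0.021] op 1.002 j6 -27.6 v6 0.08 tau6 0.001
slide mm [-0.4 -1.9  3.3]
```

View pics/w4.png

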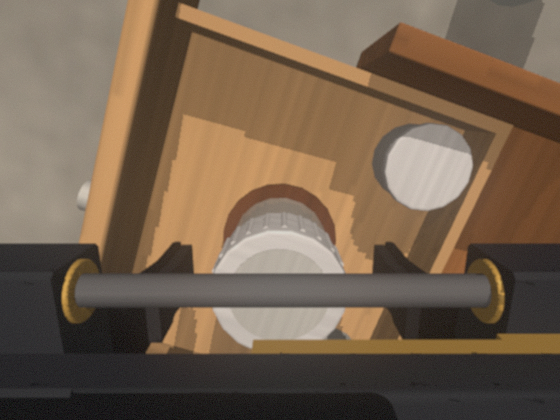

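The lid spans columns 212–345 (centre 278.5), so another 2 mm along -y is needed. I'll apply that and close the jaws.

carry_out --grip '[1,1,-1,-1,-1,-1,-1,-1]' --slide '[[0,-2.5,3],[0,0,0.5],[0,0,0],[0,0,0],[0,0,0],[0,0,0],[0,0,0],[0,0,0]]' --twist '[[0.008,0.004,0],[0,0,0],[0,0,0],[0,0,0],[0,0,0],[0,0,0],[0,0,0],[0,0,0]]'

```text
time_s: 4.95
position: [0.552, -0.0099, 0.0603]
tcp_rot: [[-0.261, 0.965, -0.001], [0.965, 0.261, 0.0], [0.0, -0.001, -1.0]]
force: [-0.5, -0.0, 0.0]
opening: 0.659
```

Run:
```python
from h import *
s=st();c=bot.capture('wrist');save('w5',c);s=st()
```

```text
t 4.95 pos [ 0.552  -0.0099  0.0603] yaw 105.11 level twist [-0.0006 -0.0003] F [-0.49 -0.05  0.03] M [-0.033 -0.107  0.108] op 0.659 j6 -27.7 v6 -0.01 tau6 0.019
t 5.0 pos [ 0.5519 -0.0099  0.0603] yaw 105.11 level twist [-0.0007 -0.0003] F [-0.05  0.56 -0.54] M [-0.    -0.143  0.026] op 0.66 j6 -27.7 v6 -0.04 tau6 0.019
```

View pics/w5.png

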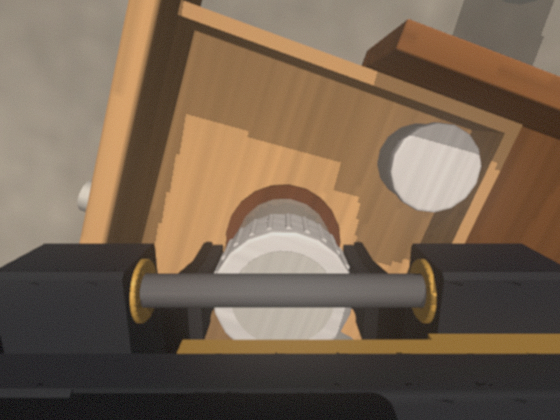

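The jaws have closed at an opening of 0.66 × 87 = 57 mm, which matches the lid. I'll start turning clockwise, which is +z in the tool frame.

carry_out --grip '[-1,-1,-1,-1,-1]' --slide '[[0,0,0.15],[0,0,0.15],[0,0,0.15],[0,0,0.15],[0,0,0]]' --twist '[[0,0,0.08],[0,0,0.08],[0,0,0.08],[0,0,0.08],[0,0,0]]'

```text
time_s: 5.5
position: [0.5528, -0.0098, 0.0598]
tcp_rot: [[0.067, 0.998, 0.001], [0.998, -0.067, -0.0], [-0.0, 0.001, -1.0]]
force: [0.6, -0.4, -0.1]
opening: 0.656
```

Run:
```python
from h import *
s=st()
```

```text
t 5.5 pos [ 0.5528 -0.0098  0.0598] yaw 86.18 level twist [0.001  0.0003] F [ 0.6  -0.39 -0.06] M [ 0.009 -0.058 -0.092] op 0.656 j6 -8.8 v6 -1.25 tau6 0.207
```

carry_out --grip '[-1,-1,-1]' --slide '[[0,0,0.1],[0,0,0.1],[0,0,0.1]]' --twist '[[0,0,0.05],[0,0,0.05],[0,0,0.05]]'

```text
time_s: 5.8
position: [0.5531, -0.0099, 0.0596]
tcp_rot: [[0.214, 0.977, 0.002], [0.977, -0.214, -0.001], [-0.0, 0.002, -1.0]]
force: [0.4, -0.3, -1.0]
opening: 0.659
```

Run:
```python
from h import *
s=st()
for i in range(3): bot.capture('wrist');st()
```

```text
t 5.8 pos [ 0.5531 -0.0099  0.0596] yaw 77.67 level twist [0.0019 0.0004] F [ 0.35 -0.34 -1.04] M [ 0.041 -0.12   0.102] op 0.659 j6 -0.2 v6 28.3 tau6 -0.239
t 5.85 pos [ 0.5532 -0.0099  0.0596] yaw 77.57 level twist [0.002  0.0003] F [ 0.91  0.26 -0.4 ] M [-0.003 -0.117  0.08 ] op 0.661 j6 -0.1 v6 -5.27 tau6 0.148
t 5.9 pos [ 0.5531 -0.0099  0.0596] yaw 77.74 level twist [0.0019 0.0003] F [ 0.77  0.1  -0.94] M [-0.024 -0.176 -0.006] op 0.658 j6 -0.3 v6 -1.53 tau6 0.147
t 5.95 pos [ 0.5532 -0.0099  0.0596] yaw 77.75 level twist [0.0019 0.0003] F [ 1.26  0.11 -1.12] M [ 0.027 -0.145 -0.069] op 0.661 j6 -0.3 v6 0.06 tau6 0.002
```

carry_out --grip '[-1,-1,-1]' --slide '[[0,0,0.1],[0,0,0.1],[0,0,0.1]]' --twist '[[0,0,0.05],[0,0,0.05],[0,0,0.05]]'

```text
time_s: 6.25
position: [0.5535, -0.01, 0.0594]
tcp_rot: [[0.354, 0.935, 0.003], [0.935, -0.354, -0.001], [-0.0, 0.003, -1.0]]
force: [0.2, -0.0, -1.2]
opening: 0.663
```

Run:
```python
from h import *
s=st()
for i in range(2): bot.capture('wrist');st()
```

```text
t 6.25 pos [ 0.5535 -0.01    0.0594] yaw 69.27 level twist [0.0028 0.    ] F [ 0.17 -0.01 -1.16] M [ 0.033 -0.173  0.24 ] op 0.663 j6 8.2 v6 27.88 tau6 -0.173
t 6.3 pos [ 0.5535 -0.01    0.0594] yaw 69.22 level twist [0.0028 0.0001] F [ 0.74 -0.58 -0.84] M [ 0.037 -0.147  0.224] op 0.657 j6 8.2 v6 -5.59 tau6 0.362
t 6.35 pos [ 0.5535 -0.01    0.0593] yaw 69.39 level twist [0.0027 0.0001] F [0.68 0.43 0.14] M [ 0.011 -0.086  0.151] op 0.659 j6 8.1 v6 -1.36 tau6 0.337
```

carry_out --grip '[-1]' --slide '[[0,0,0.1]]' --twist '[[0,0,0.05]]'

```text
time_s: 6.45
position: [0.5536, -0.0101, 0.0593]
tcp_rot: [[0.396, 0.918, 0.003], [0.918, -0.396, -0.002], [-0.0, 0.003, -1.0]]
force: [0.4, -0.1, -0.2]
opening: 0.662
```

Run:
```python
from h import *
s=st()
for i in range(3): bot.capture('wrist');st()
```

```text
t 6.45 pos [ 0.5536 -0.0101  0.0593] yaw 66.69 level twist [0.0032 0.0003] F [ 0.37 -0.14 -0.25] M [ 0.089 -0.14   0.474] op 0.662 j6 10.8 v6 28.37 tau6 0.021
t 6.5 pos [ 0.5536 -0.0101  0.0593] yaw 66.57 level twist [0.0031 0.0003] F [ 0.71 -0.33 -0.03] M [ 0.048 -0.089  0.347] op 0.66 j6 10.9 v6 -4.52 tau6 0.493
t 6.55 pos [ 0.5536 -0.0101  0.0593] yaw 66.71 level twist [0.0031 0.0003] F [-0.4   0.61 -0.95] M [ 0.008 -0.133  0.336] op 0.654 j6 10.8 v6 -1.09 tau6 0.51
t 6.6 pos [ 0.5536 -0.0101  0.0593] yaw 66.71 level twist [0.0031 0.0002] F [ 0.94  0.07 -0.12] M [ 0.007 -0.122  0.349] op 0.657 j6 10.8 v6 0.28 tau6 0.381
```

The torque has stepped up to about 0.47 N m, so the liner has met the glass. I'll continue in small steps towards 0.65.

carry_out --grip '[-1]' --slide '[[0,0,0.1]]' --twist '[[0,0,0.06]]'

```text
time_s: 6.7
position: [0.5538, -0.0102, 0.0593]
tcp_rot: [[0.448, 0.894, 0.003], [0.894, -0.448, -0.002], [-0.0, 0.004, -1.0]]
force: [0.6, 0.8, -1.4]
opening: 0.662
```

Run:
```python
from h import *
s=st()
for i in range(2): bot.capture('wrist');st()
```

```text
t 6.7 pos [ 0.5538 -0.0102  0.0593] yaw 63.41 level twist [0.0036 0.0003] F [ 0.61  0.82 -1.38] M [ 0.06  -0.178  0.528] op 0.662 j6 14.1 v6 34.1 tau6 -0.021
t 6.75 pos [ 0.5538 -0.0102  0.0592] yaw 63.26 level twist [0.0035 0.0003] F [ 1.36  0.15 -0.08] M [-0.013 -0.131  0.441] op 0.659 j6 14.2 v6 -5.67 tau6 0.558
t 6.8 pos [ 0.5537 -0.0101  0.0592] yaw 63.43 level twist [0.0034 0.0002] F [ 0.86 -0.43 -0.33] M [ 0.061 -0.143  0.406] op 0.657 j6 14.1 v6 -1.45 tau6 0.589
```

carry_out --grip '[-1]' --slide '[[0,0,0.1]]' --twist '[[0,0,0.06]]'

```text
time_s: 6.9
position: [0.5539, -0.0102, 0.0592]
tcp_rot: [[0.498, 0.867, 0.003], [0.867, -0.498, -0.002], [-0.0, 0.004, -1.0]]
force: [0.9, 0.5, -1.7]
opening: 0.664
```

Run:
```python
from h import *
s=st()
for i in range(2): bot.capture('wrist');st()
```

```text
t 6.9 pos [ 0.5539 -0.0102  0.0592] yaw 60.14 level twist [0.0039 0.0003] F [ 0.86  0.46 -1.65] M [ 0.033 -0.138  0.59 ] op 0.664 j6 17.4 v6 34.34 tau6 0.046
t 6.95 pos [ 0.5539 -0.0102  0.0591] yaw 59.99 level twist [0.0038 0.0003] F [ 0.62  1.18 -1.49] M [ 0.008 -0.13   0.594] op 0.66 j6 17.5 v6 -5.61 tau6 0.625
t 7.0 pos [ 0.5539 -0.0102  0.0592] yaw 60.15 level twist [0.0039 0.0002] F [ 0.51  0.52 -0.6 ] M [-0.026 -0.146  0.431] op 0.658 j6 17.4 v6 -1.53 tau6 0.654
```

carry_out --grip '[-1]' --slide '[[0,0,0.1]]' --twist '[[0,0,0.06]]'

```text
time_s: 7.1
position: [0.554, -0.0103, 0.0591]
tcp_rot: [[0.546, 0.837, 0.003], [0.837, -0.546, -0.002], [-0.0, 0.004, -1.0]]
force: [0.8, 0.3, -0.2]
opening: 0.656
```

Run:
```python
from h import *
s=st()
for i in range(2): bot.capture('wrist');st()
```

```text
t 7.1 pos [ 0.554  -0.0103  0.0591] yaw 56.88 level twist [0.0042 0.0002] F [ 0.76  0.32 -0.2 ] M [ 0.025 -0.193  0.66 ] op 0.656 j6 20.7 v6 34.32 tau6 0.112
t 7.15 pos [ 0.554  -0.0103  0.0591] yaw 56.73 level twist [0.0043 0.0001] F [ 1.16 -0.02 -1.16] M [ 0.07  -0.177  0.6  ] op 0.658 j6 20.8 v6 -5.42 tau6 0.689
t 7.2 pos [ 0.554  -0.0103  0.0591] yaw 56.89 level twist [0.0042 0.0001] F [ 0.74 -0.82 -1.25] M [ 0.006 -0.171  0.555] op 0.659 j6 20.6 v6 -1.31 tau6 0.717
```

The torque reads 0.66 N m about 0.2 rad past contact, and its slope matches the given stiffness with no slip. I'll release and lift.

carry_out --grip '[0.7,0.7,0.7,0.7,0.7,0.7,0.7,0.7,0.7,0.7,0.7,0.7]' --slide '[[0,0,0],[0,0,0],[0,0,0],[0,0,0],[0,0,0],[0,0,-5],[0,0,-15],[0,0,-30],[0,0,-40],[0,0,-40],[0,0,-20],[0,0,0]]' --twist '[[0,0,0],[0,0,0],[0,0,0],[0,0,0],[0,0,0],[0,0,0],[0,0,0],[0,0,0],[0,0,0],[0,0,0],[0,0,0],[0,0,0]]'

```text
time_s: 8.4
position: [0.5517, -0.0098, 0.2151]
tcp_rot: [[0.546, 0.837, -0.002], [0.837, -0.546, 0.001], [-0.0, -0.002, -1.0]]
force: [0.4, -0.0, -0.2]
opening: 0.852
```

Run:
```python
from h import *
s=st();c=bot.capture('wrist');save('w6',c);to(s,.43,-.005,.2)
t=bot.capture('top');np.savez('top1.npz',**t);save('top1',t)
```

```text
t 8.4 pos [ 0.5517 -0.0098  0.2151] yaw 56.87 level twist [-0.0024  0.0002] F [ 0.44 -0.02 -0.19] M [-0.037 -0.052 -0.001] op 0.852 j6 20.5 v6 0.01 tau6 -0.004
slide mm [ -62.5 -104.5   15.4]
```

View pics/w6.png

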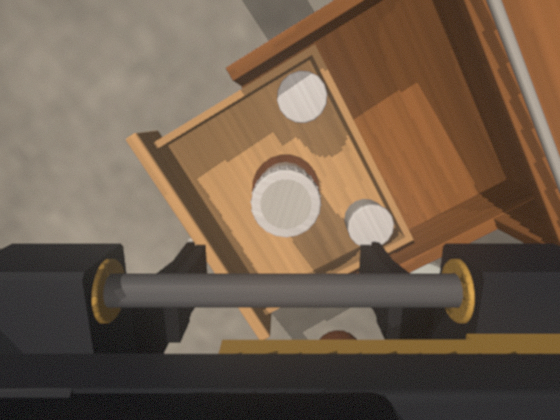

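The lid is released and its centre hasn't moved (285,200). Next I'll go in front of the drawer and align with it.

carry_out --grip '[0,0,0,0,0,0,0,0,0,0,0]' --slide '[[-22,-36,0],[-22,-36,0],[-21,-36,0],[0,0,0],[0,0,0],[0,0,0],[0,0,0],[0,0,0],[0,0,0],[0,0,0],[0,0,0]]' --twist '[[0,0,0],[0,0,0],[0,0,0],[0,0,0.14],[0,0,0.15],[0,0,0.15],[0,0,0.15],[0,0,0.15],[0,0,0.15],[0,0,0.15],[0,0,0]]'

```text
time_s: 9.6
position: [0.401, 0.0002, 0.1937]
tcp_rot: [[0.997, -0.053, -0.054], [-0.052, -0.999, 0.015], [-0.055, -0.013, -0.998]]
force: [-0.3, 0.1, 0.4]
opening: 0.501
```

Run:
```python
from h import *
s=st();c=bot.capture('wrist');save('w7',c);to(s,.427,-.004,.036)
```

```text
t 9.6 pos [4.010e-01 2.000e-04 1.937e-01] yaw -2.98 level twist [-0.0126  0.0549] F [-0.31  0.12  0.4 ] M [-0.015  0.001  0.026] op 0.501 j6 77.0 v6 -2.49 tau6 0.491
slide mm [ 34.8   4.8 156. ]
```

View pics/w7.png

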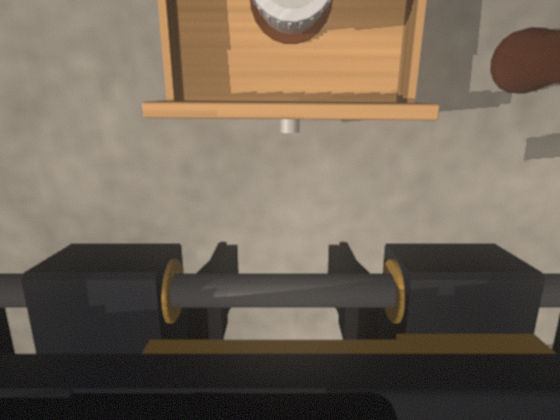

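The drawer front spans columns 143–438 with the knob at (289,125). The tool has a slight tilt, so I'll level it, shift, then descend.

carry_out --grip '[0,0,0,0]' --slide '[[15,5,0],[12,0,0],[0,0,0],[0,0,0]]' --twist '[[0,0,0],[-0.013,0.055,0],[0,0,0],[0,0,0]]'

```text
time_s: 10.05
position: [0.43, -0.0072, 0.19]
tcp_rot: [[0.999, -0.042, -0.002], [-0.042, -0.999, 0.0], [-0.002, -0.0, -1.0]]
force: [-0.2, 0.1, 0.5]
opening: 0.499
```

Run:
```python
from h import *
s=st();print(s['joint_positions']);to(s,.427,-.004,.036)
```

```text
t 10.05 pos [ 0.43   -0.0072  0.19  ] yaw -2.41 level twist [-0.0003  0.0022] F [-0.25  0.05  0.48] M [0.037 0.034 0.025] op 0.499 j6 76.5 v6 -0.78 tau6 0.005
[-1.59089227e+01  1.84118358e+01  1.10954810e+02 -1.81780932e-02
  5.07614348e+01  7.65099341e+01]
slide mm [ -2.8  -3.  154. ]
```

carry_out --grip '[0,0,0,0,0,0,0]' --slide '[[-4,-2,20],[0,0,35],[-2,0,35],[-1,0,30],[0,0,20],[0,0,8],[0,0,0]]' --twist '[[0,0,0.012],[0,0,0],[0,0,0],[0,0,0],[0,0,0],[0,0,0],[0,0,0]]'

```text
time_s: 10.75
position: [0.4293, -0.0075, 0.0379]
tcp_rot: [[0.999, -0.049, 0.003], [-0.049, -0.999, -0.001], [0.003, 0.001, -1.0]]
force: [-0.2, -0.2, -0.4]
opening: 0.503
```

Run:
```python
from h import *
s=st();to(s,.427,-.004,.036);c=bot.capture('wrist');save('w8',c)
```

```text
t 10.75 pos [ 0.4293 -0.0075  0.0379] yaw -2.8 level twist [ 0.0013 -0.0035] F [-0.19 -0.2  -0.41] M [ 0.037  0.034 -0.022] op 0.503 j6 76.9 v6 -0.27 tau6 0.002
slide mm [-2.5 -3.4  1.9]
```

View pics/w8.png

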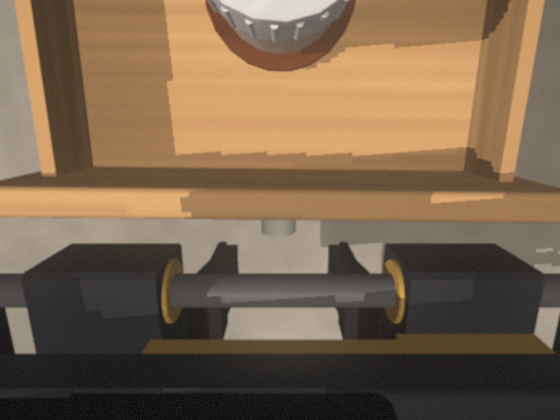

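The knob at column 279 sits between the fingers (inner edges 238 and 330), so I'll push.

carry_out --grip '[0,0,0,0,0,0,0,0]' --slide '[[8,-1,0],[8,0,0],[8,0,0],[8,0,0],[8,0,0],[8,0,0],[8,0,0],[8,0,0]]' --twist '[[0,0,0],[0,0,0],[0,0,0],[0,0,0],[0,0,0],[0,0,0],[0,0,0],[0,0,0]]'

```text
time_s: 11.6
position: [0.4846, -0.0084, 0.0414]
tcp_rot: [[0.999, -0.048, -0.023], [-0.048, -0.999, 0.002], [-0.023, -0.0, -1.0]]
force: [-5.0, -3.6, -1.4]
opening: 0.499
```

Run:
```python
from h import *
s=st();c=bot.capture('wrist');save('w9',c);c=bot.capture('top');save('top2',c)
```

```text
t 11.6 pos [ 0.4846 -0.0084  0.0414] yaw -2.74 level twist [-0.0004  0.0231] F [-5.01 -3.63 -1.42] M [-0.463  0.804 -0.166] op 0.499 j6 79.0 v6 2.25 tau6 -0.215
```

View pics/w9.png

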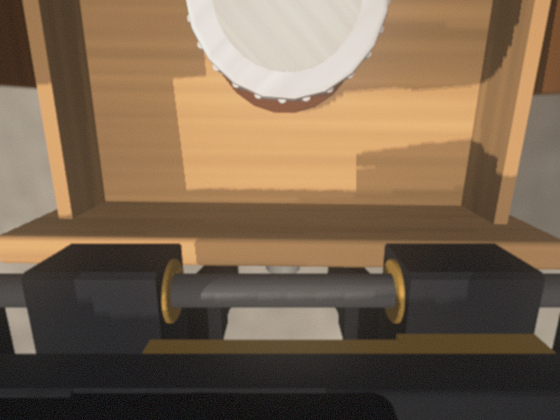

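carry_out --grip '[0,0,0,0,0,0]' --slide '[[8,0,0.5],[8,0,0.5],[8,0,0.5],[8,0,0.5],[8,0,0.5],[8,0,0.5]]' --twist '[[0,0.006,0],[0,0.006,0],[0,0.006,0],[0,0.006,0],[0,0.006,0],[0,0.006,0]]'

```text
time_s: 12.3
position: [0.5259, -0.0098, 0.0403]
tcp_rot: [[0.999, -0.047, -0.001], [-0.047, -0.999, 0.001], [-0.001, -0.001, -1.0]]
force: [-5.0, -2.4, 3.0]
opening: 0.5
```

Run:
```python
from h import *
s=st();c=bot.capture('wrist');save('w10',c);c=bot.capture('top');save('top3',c);cv2.imwrite('pics/top3z.png',cv2.resize(c['color'][120:255,225:385,::-1],None,fx=5,fy=4.4))
```

```text
t 12.3 pos [ 0.5259 -0.0098  0.0403] yaw -2.67 level twist [-0.0009  0.0013] F [-5.02 -2.42  3.04] M [-0.379  0.815 -0.153] op 0.5 j6 79.4 v6 0.63 tau6 -0.185
```

View pics/top3z.png

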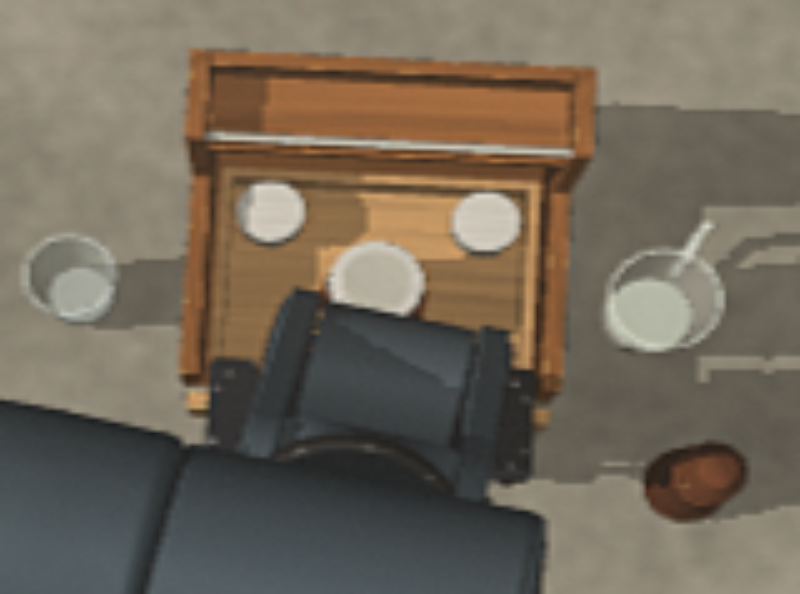

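The front strips at (197,402) and (540,415) are still slightly ahead of the rack side ends at row ~385. I'll keep going gently.

carry_out --grip '[0,0,0,0]' --slide '[[5,0,0],[5,0,0],[4,0,0],[4,0,0]]' --twist '[[0,0.002,0],[0,0.002,0],[0,0.002,0],[0,0.002,0]]'

```text
time_s: 12.8
position: [0.5402, -0.0106, 0.0403]
tcp_rot: [[0.999, -0.046, -0.001], [-0.046, -0.999, 0.001], [-0.001, -0.001, -1.0]]
force: [-7.4, -2.1, 2.7]
opening: 0.5
```

carry_out --grip '[0,0,0]' --slide '[[4,0,0],[4,0,0],[4,0,0]]' --twist '[[0,0.002,0],[0,0.002,0],[0,0.002,0]]'

```text
time_s: 13.1
position: [0.5397, -0.0102, 0.0402]
tcp_rot: [[0.999, -0.045, -0.022], [-0.045, -0.999, 0.003], [-0.022, -0.002, -1.0]]
force: [-9.7, -2.7, 7.7]
opening: 0.502
```

carry_out --grip '[0,0]' --slide '[[8,0,0],[8,0,0]]' --twist '[[0,0.015,0],[0,0.01,0]]'

```text
time_s: 13.3
position: [0.5396, -0.0097, 0.0397]
tcp_rot: [[0.998, -0.045, -0.031], [-0.045, -0.999, 0.005], [-0.032, -0.004, -0.999]]
force: [-15.7, -5.0, 11.5]
opening: 0.5
```

Run:
```python
from h import *
s=st();c=bot.capture('top');save('top4',c);cv2.imwrite('pics/top4z.png',cv2.resize(c['color'][120:255,225:385,::-1],None,fx=5,fy=4.4));st()
```

```text
t 13.3 pos [ 0.5396 -0.0097  0.0397] yaw -2.59 level twist [-0.0038  0.0315] F [-15.72  -4.98  11.46] M [-1.059  2.39  -0.493] op 0.5 j6 79.9 v6 0.58 tau6 -0.555
t 13.35 pos [ 0.5396 -0.0096  0.0397] yaw -2.59 level twist [-0.0039  0.0321] F [-16.64  -4.28  11.51] M [-1.007  2.363 -0.497] op 0.498 j6 79.9 v6 -0.22 tau6 -0.554
```

View pics/top4z.png

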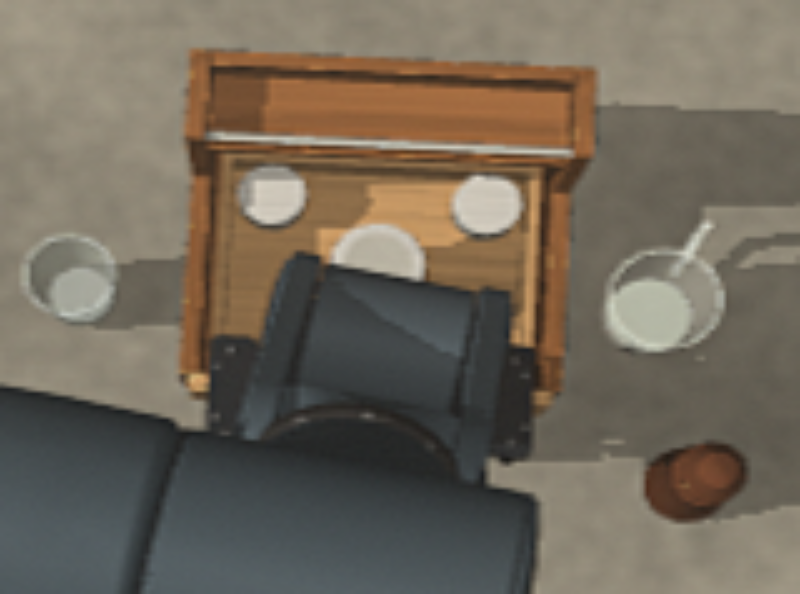

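The front is flush with the rack's side ends. The travel has stopped at x = 0.540 while the force climbs to 16 N, so it's at the stop. I'll back off and check.

carry_out --grip '[0,0,0,0,0,0,0,0,0,0]' --slide '[[-3,0,0],[-10,0,0],[-20,0,0],[-25,0,0],[-20,0,0],[0,0,-20],[0,0,-40],[0,0,-50],[0,0,-40],[0,0,0]]' --twist '[[0,0,0],[0,0,0],[0,0,0],[0,0.015,0],[0,0.015,0],[0,0,0],[0,0,0],[0,0,0],[0,0,0],[0,0,0]]'

```text
time_s: 14.35
position: [0.4664, -0.0064, 0.1991]
tcp_rot: [[0.999, -0.043, 0.029], [-0.043, -0.999, -0.0], [0.029, -0.001, -1.0]]
force: [0.8, 1.0, -0.9]
opening: 0.498
```

carry_out --grip '[0,0,0,0,0,0,0,0,0]' --slide '[[0,45,0],[0,45,0],[0,45,0],[0,45,0],[0,45,0],[0,45,0],[0,45,0],[0,0,0],[0,0,0]]' --twist '[[0,0,0],[0,0,0],[0,0,0],[0,0,0],[0,0,0],[0,0,0],[0,0,0],[0,0,0],[0,0,0]]'

```text
time_s: 15.25
position: [0.46, -0.3338, 0.1977]
tcp_rot: [[0.998, -0.035, 0.051], [-0.035, -0.999, -0.01], [0.052, 0.008, -0.999]]
force: [-0.3, -0.1, -0.9]
opening: 0.503
```

Run:
```python
from h import *
s=st();c=bot.capture('top');save('top5',c);P=pts(c)
E=[]
for u in range(266,331,4):
    k=np.nonzero(P[205:250,u,2]>0.06)[0]
    E.append(ray(c,u,205+k.max()+.5,.072)[:2])
E=np.array(E);f=np.polyfit(E[:,1],E[:,0],1);print('front',f,'travel',(f[1]-.4614)*1000)
x0=np.polyval(f,-.01);print('front->rail mm',(.7093-.0006-x0)*1000)
print('jar',lidfit(c,(285,180,318,215)))
s=bot.capture('scene');save('scene5',s)
```

```text
t 15.25 pos [ 0.46   -0.3338  0.1977] yaw -2.0 level twist [ 0.0078 -0.0518] F [-0.29 -0.1  -0.92] M [-0.017  0.085 -0.044] op 0.503 j6 42.6 v6 -0.46 tau6 -0.006
front [0.06317551 0.5518549 ] travel 90.45490349264446
front->rail mm 157.4768515968288
jar (300.4951171875, 183.8450927734375, 9.405396461486816, 18.396408081054688, np.float64(0.0909941655556501), array([ 0.63100412, -0.01735931,  0.09099417]))
```

View pics/top5.png

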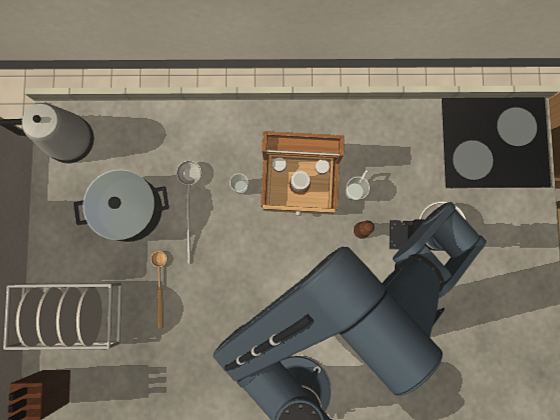

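View pics/scene5.png

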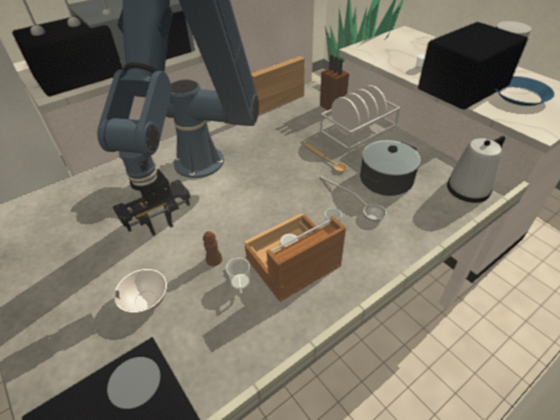

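Run:
```python
import cv2
a=cv2.imread('pics/top5.png')[150:225,250:350];b=cv2.imread('pics/scene5.png')[205:300,230:350]
cv2.imwrite('pics/z1.png',cv2.resize(a,None,fx=7,fy=7,interpolation=cv2.INTER_CUBIC));cv2.imwrite('pics/z2.png',cv2.resize(b,None,fx=6,fy=6,interpolation=cv2.INTER_CUBIC))
```

```text
(no output)
```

View pics/z1.png

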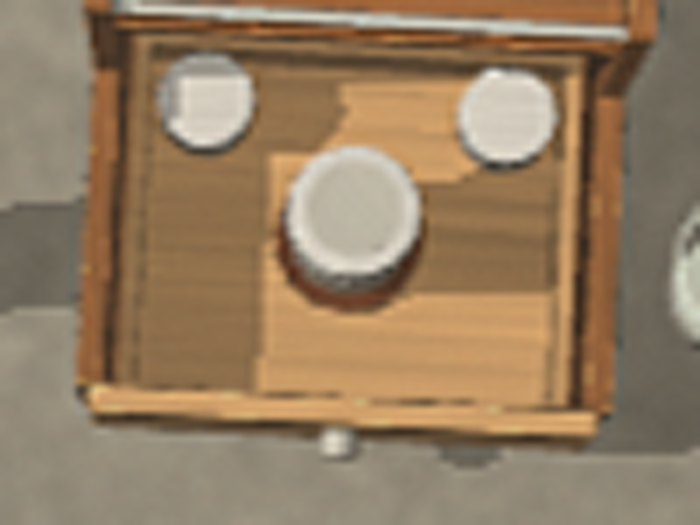

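View pics/z2.png

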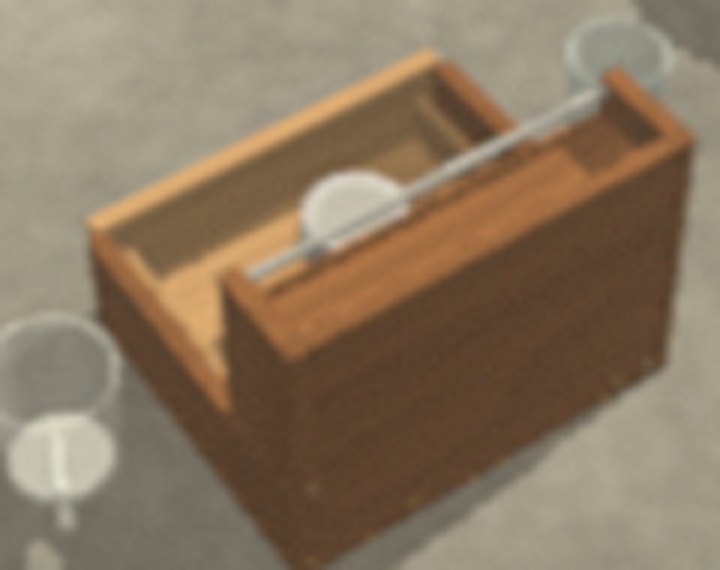

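Both views show the drawer front tight against the rack's side ends with no gap, and the bystanders where they were. Handing in.

Run:
```python
from h import *
st();print(bot.hand_in())
```

```text
t 15.35 pos [ 0.4603 -0.3328  0.1981] yaw -1.89 level twist [ 0.0083 -0.0517] F [-0.42 -0.68  0.38] M [ 0.067 -0.035 -0.009] op 0.499 j6 42.6 v6 -0.01 tau6 0.001
the job is handed in; nothing more can be done
None
```

I screwed the lid down to snug, pushed the drawer shut and handed the job in at 15.4 s, with the arm clear of everything.

- **Lid:** I turned it clockwise about 0.84 rad in one grip. The torque stepped up to about 0.47 N m, and I stopped at 0.66 N m, roughly 0.2 rad past first contact. I saw no sign of slipping. The torque readings vary by 0.05 to 0.1 N m, so 0.66 is approximate, and I did not re-check the torque after letting go.
- **Drawer:** I pushed it with the fingers on either side of the knob until it stopped moving while the force rose to about 16 N. In the last top and scene pictures the front sits flush against the rack's side ends, with no gap. The shelf rail measured 157 mm behind the front; the given figure is 152 mm to the shelf edge. I put the 5 mm down to the rail sitting behind that edge and to pixels of about 3 mm. The measured travel of 90 mm also falls short of my first rough estimate of 95 mm.
- **Failed check:** the last automatic fit of the lid's position, after the drawer was shut, gave a bad outline, so I discarded it.
- **Bystanders:** by eye, those visible in the last pictures look unmoved. The arm partly hides the bowl in the top view, but the scene view shows it in place.

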